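Touch off a casting with three stops

TASK

Before the casting is drilled, touch it off at three points: push the red, yellow and blue-knobbed stops of the fixture plate in, in any order, until the tip of each touches the casting, and leave them there. Do not shift the casting where it lies, and leave the bush, the bottle and the flange alone.

Things in the scene. Friction and masses are not known exactly. Their poses are not given: they have to be found in the camera images.
- fixture: Aluminium tooling plate fixed to the bench, 192 (its x) x 244 (its y) x 14 mm, with a pattern of small dark holes. Origin: centre of its underside, on the bench; at zero yaw its x points away from the robot and its y to the left. It carries three sliding stops on rails.
- casting: Grey iron housing, about 2.6 kg, loose on the plate (underside 14 mm above the bench); a push over about 10 N may shift it. Rectangular foot 80 (x) x 120 (y) x 26 mm; round boss, diameter 66, on top; 56 mm high in all. Origin: centre of its underside; axes within 5 degrees of the plate's, centre near plate (45, -48) mm. Near face at its x = -40 mm, left face at its y = +60 mm.
- near_left_corner (a point): Corner of the casting's foot nearest the robot on the left: (-40, +60, 13) mm in the casting's frame.
- near_right_corner (a point): Corner of the casting's foot nearest the robot on the right: (-40, -60, 13) mm in the casting's frame.
- bush: Bystander: flanged bronze bush, 40 mm diameter, 26 mm high, standing loose on the plate. Origin: centre of its underside.
- glue_bottle: Bystander: small red and white bottle, 25 mm diameter, 80 mm high, loose on the bench left of the plate. Origin: centre of its underside.
- flange: Bystander: turned aluminium flange, 64 mm diameter, 24 mm high, loose on the bench right of the plate. Origin: centre of its underside.
- stop_red (a joint): Slide of the stop with the red knob (left of the two near stops), 0 to 0.055 m, growing as the stop moves in the plate's +x direction, against the casting's near face. Plain friction of about 3 N, no spring: it stays where it is left.
- stop_red_tip (a point): Centre of the ball (6 mm radius) at the tip of the red stop's steel plunger, 30 mm above the bench. The tip touches when this point is 6 mm from the casting's face.
- stop_red_knob (a point): Centre of the top of the upright red knob by which the stop is pushed: a post of 16 mm diameter (head 18 mm) from 38 to 80 mm above the bench, fixed on the stop's carriage 41 mm behind the tip; the carriage is 30 mm long, 26 mm wide and its top is 38 mm above the bench.
- stop_yellow (a joint): Slide of the stop with the yellow knob (right of the two near stops), 0 to 0.055 m, growing as the stop moves in the plate's +x direction, against the casting's near face. Plain friction of about 3 N, no spring: it stays where it is left.
- stop_yellow_tip (a point): Centre of the ball (6 mm radius) at the tip of the yellow stop's steel plunger, 30 mm above the bench. The tip touches when this point is 6 mm from the casting's face.
- stop_yellow_knob (a point): Centre of the top of the upright yellow knob by which the stop is pushed: a post of 16 mm diameter (head 18 mm) from 38 to 80 mm above the bench, fixed on the stop's carriage 41 mm behind the tip; the carriage is 30 mm long, 26 mm wide and its top is 38 mm above the bench.
- stop_blue (a joint): Slide of the stop with the blue knob (the stop on the plate's left side), 0 to 0.055 m, growing as the stop moves in the plate's -y direction, against the casting's left face. Plain friction of about 3 N, no spring: it stays where it is left.
- stop_blue_tip (a point): Centre of the ball (6 mm radius) at the tip of the blue stop's steel plunger, 30 mm above the bench. The tip touches when this point is 6 mm from the casting's face.
- stop_blue_knob (a point): Centre of the top of the upright blue knob by which the stop is pushed: a post of 16 mm diameter (head 18 mm) from 38 to 80 mm above the bench, fixed on the stop's carriage 41 mm behind the tip; the carriage is 30 mm long, 26 mm wide and its top is 38 mm above the bench.

How it is judged:
By the outcome, as a careful person would: the job done as asked, in the order asked, and still so for the second after the job is handed in, with the robot touching nothing.
It also fails if it takes over 58 s, if anything falls off the work surface, if the arm or the gripper's body presses on something with over 40 N, if the wrist force passes 120 N, or if a joint passes its speed limit or range.

ROBOT

A 6-joint arm with a two-finger parallel gripper is mounted at the origin on a cart in front of the work surface, level with it; the furniture and walls round the work are solid. World frame = base frame: x ahead of the robot, y to its left, z up, the work surface at z = 0. Lengths are in m, angles in rad, forces in N, time in s.
With the tool pointing down it reaches from about 0.35 to 0.775 m from the base axis. Payload 5.5 kg.
Tool frame: the origin (TCP) lies between the finger pads; the fingertips stand 19 mm ahead of it and the grasp point (between the pads) is the TCP; z points along the fingers, y is the line along which they close (so a half turn about z gives the same grasp; the last joint's range is limited). The gripper opens to 85 mm and grips with 20 to 120 N. Pads are 22 mm wide; open, the fingers measure 114 mm over their backs; the gripper's body (76 mm by 85 mm) begins 54 mm behind the grasp point. The pads swing forward as they close: fully open they stand 13 mm farther back than shut.
Start: joints at [-1.481, 0.313, 0.046, 1.304, 0, 1.431], TCP at [0.131, -0.56, 0.22] pointing down, gripper open.
Joint ranges: [-2.76, 2.76], [-0.86, 1.69], [-1.03, 1.26], [-2.2, 2.34], [-1.47, 1.5], [-3.14, 3.14]. Speed limits (rad/s): [2.57, 2.57, 3.14, 3.14, 3.14, 3.14].

INTERFACE

Orientations are given as a unit quaternion [w, x, y, z].
In Python, from workcell import env gives the robot as it stands.
- The arm moves only by the tool carry_out, never from a script. Its argument "increments" is a list that holds one entry, the list of rows, each a list of 6 numbers: the shift along the tool's x, y, z each as a share of 50 cm, from -1 to 1, then the turn, a rotation vector about the tool's x, y, z each as a share of 2 pi rad, from -1 to 1. In form: [[[x, y, z, ax, ay, az], ...]]. A call has 1 to 5 rows; each row is the pose to reach, as a shift and turn from the pose commanded when the call began, along the tool's axes at that moment, turning the shorter way round; what a row does not reach only later rows make up. A row lasts 1/8 s, in which the tool goes at most 62.5 mm and 10.7 degrees, less where a joint would pass 70% of its speed; a pose out of reach is approached as far as the arm can. A call with a number of a shift or a turn outside -1 to 1 is refused whole. A call with a gripper value outside its range is refused whole. "jaw" is the closure, from 0 (fully open) to 1 (shut), set as the call begins (left out, the last holds). The fingers move at their own pace and stop on an object; "squeeze" is the grip in N (left out, the last holds). Time passes only in rows, so rows that repeat a pose let the fingers close. It gives the time, the measured TCP pose, the force, the opening and the grip force at its end, in the units of the state.
- env.get_state(): the state, without advancing time (a new reading comes with each control period).
- env.read_camera(name): name is "side" or "top"; returns a dict with "frame" (420x560x3 uint8, blue, green, red), "z_map" (420x560 float32, m along the optical axis (not along the pixel's ray), 0 where there is no reading), "intrinsics" (3x3 intrinsics, pixels), "R" (3x3) and "t" (3): a world point X has camera coordinates R X + t. Camera axes: x right, y down, z forward; pixel columns grow to the right and rows downward; lengths in m; the calibration is good to about 2 mm. A picture is of the moment at which its call begins.
- env.hand_in(): hands the job in; it is judged then, once.
Trained networks look in the newest picture that a camera, given by its name, has taken for a name from the list of things; names that differ only in an ending like _2 or _b are one class to them, and where a whole thing is asked for, a point or a joint stands for the part that bears it (a point fixed in the world has none). Each returns a list of dicts, best first, with "score" (0 to 1); they miss things now and then, are a little off and sometimes report something else, mostly with a low value. They report only what shows in the picture. A call takes as long as a camera call.
- env.find_in(camera, name): "position" ([x, y, z] in m, in world coordinates, good to about 4 mm: the middle of the surface that is visible of it).
The state is a dict: "clock": time; "joint_pos": joint angles; "qvel": joint speeds; "tau": joint torques, N m; "tcp_pos": TCP position; "orientation": TCP orientation; "wrist_force": force on the tool from outside, world axes, zero at the start; "ft_torque": the same for the moment, N m; "finger_gap": finger opening in m; "grip_force": force on a finger pad.
Only numpy, scipy, OpenCV 4.12 (cv2) and the standard library are available. Lean on these libraries where they do the work, as an engineer would, in place of code of your own. Each camera call takes 0.05 s, during which the arm holds its last target. There are 200 camera calls.

## Working session

There is one attempt and no reset: what is moved stays moved. The work goes in short steps, Python scripts to look and compute and a tool call to move; the robot and the scene stay as the last step left them, time stands still between calls to the robot, and variables do not carry over. Pictures are saved under pics/ and viewed, at most 10 in all, crops included, and the job is handed in when it is done.

Besides the shell and the picture viewer there is one more tool, called after "Emit:" by a JSON object that holds its "fn" and its "kwargs". carry_out: Moves the arm, as the interface text tells. Its arguments: {"type":"object","properties":{"increments":{"type":"array","items":{"type":"array","items":{"type":"array","items":{"type":"number","minimum":-1,"maximum":1}}}},"jaw":{"type":"number"},"squeeze":{"type":"number"}},"required":["increments"]}

```bash
mkdir -p pics; cat > h.py <<'E'
import numpy as np, cv2
from workcell import env
def cloud(c):
    z=c["z_map"];K=c["intrinsics"];v,u=np.indices(z.shape)
    P=np.stack([(u-K[0,2])/K[0,0]*z,(v-K[1,2])/K[1,1]*z,z],-1)
    return (P-c["t"])@c["R"]
E
python3 - <<'E'
from h import *
s=env.get_state();print(s)
for n in("top","side"):
    c=env.read_camera(n);cv2.imwrite(f"pics/{n}0.png",c["frame"]);np.savez(f"{n}0.npz",**c)
    print(n,c["intrinsics"],c["R"],c["t"])
    for k in["fixture","casting","bush","glue_bottle","flange","stop_red_knob","stop_yellow_knob","stop_blue_knob","stop_red_tip","stop_yellow_tip","stop_blue_tip","near_left_corner","near_right_corner"]:
        r=env.find_in(n,k);print(k,[(np.round(x["position"],4).tolist(),round(x["score"],2)) for x in r[:2]])
E
```

```text
{'clock': 0.0, 'joint_pos': array([-1.48056206e+00,  3.14026140e-01,  4.50068403e-02,  1.30357382e+00,
       -5.00903082e-06,  1.43122047e+00]), 'qvel': array([-0.00082959,  0.0011322 , -0.0005382 , -0.0003223 ,  0.00059961,
        0.00057327]), 'tau': array([ 5.55472925e-04, -4.80627251e+01,  2.98535174e+01,  1.93822884e-02,
       -1.56578426e-05,  1.16512059e-06]), 'tcp_pos': array([ 0.13093727, -0.55937288,  0.21890562]), 'orientation': array([-8.98185423e-04,  9.93405273e-01,  1.14652331e-01,  1.96581659e-05]), 'wrist_force': array([ 0.13339491,  0.03289414, -0.24546618]), 'ft_torque': array([-0.02186026,  0.01686606, -0.01963758]), 'grip_force': 0.0, 'finger_gap': 0.08554323550575474}
top [[468.03581294   0.         274.84348357]
 [  0.         468.03581294 211.00448514]
 [  0.           0.           1.        ]] [[ 0.0012184  -0.99960928  0.02792486]
 [-0.99148424 -0.00484396 -0.13013664]
 [ 0.13022107 -0.0275285  -0.99110275]] [-0.29915054  0.49426412  0.97774561]
fixture []
casting [([0.5711, -0.3213, 0.038], 0.66)]
bush [([0.4368, -0.233, 0.043], 0.67)]
glue_bottle []
fla
[... 935 characters left out ...]
215, 0.0275], 0.36)]
bush [([0.4408, -0.2131, 0.0294], 0.92), ([0.5501, -0.1751, 0.0442], 0.47)]
glue_bottle [([0.4177, -0.1591, 0.031], 0.86)]
flange [([0.6225, -0.4697, 0.0235], 0.63)]
stop_red_knob [([0.4714, -0.3003, 0.0404], 0.98)]
stop_yellow_knob [([0.4867, -0.382, 0.0419], 0.86)]
stop_blue_knob [([0.5423, -0.1746, 0.0425], 0.91)]
stop_red_tip [([0.4692, -0.3064, 0.0371], 0.8), ([0.5738, -0.2962, 0.0455], 0.51)]
stop_yellow_tip [([0.4837, -0.3785, 0.0403], 0.64)]
stop_blue_tip [([0.5499, -0.1759, 0.0399], 0.93), ([0.4197, -0.162, 0.0304], 0.17)]
near_left_corner [([0.5757, -0.2951, 0.0431], 0.91)]
near_right_corner [([0.5748, -0.2928, 0.0429], 0.76), ([0.4656, -0.3032, 0.0394], 0.73)]
```

View pics/top0.png

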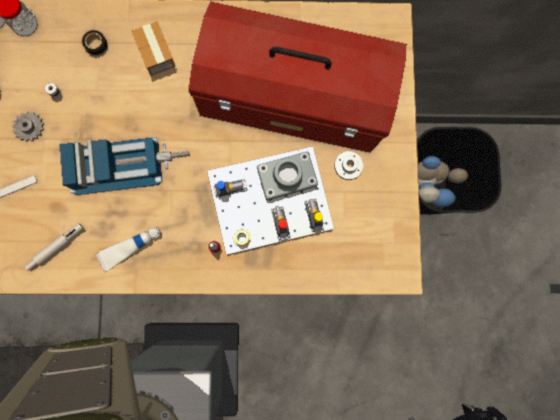

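View pics/side0.png

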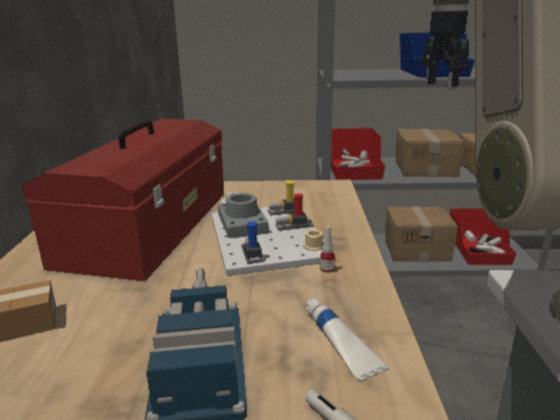

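The top view shows the plate at about (208–332, 150–252). The red knob is at (283,224), yellow at (318,216), blue at (221,187) and the casting boss at (288,173). The side view shows the knobs upright and free, with the bottle beside the bush. Next I'll measure the geometry.

```bash
python3 - <<'E'
from h import *
D={}
for n in("top","side"):
    c=dict(np.load(n+"0.npz"));P=cloud(c);f=c["frame"];hsv=cv2.cvtColor(f,cv2.COLOR_BGR2HSV)
    H,S,V=[hsv[...,i].astype(int) for i in range(3)]
    roi=(P[...,0]>.38)&(P[...,0]<.72)&(P[...,1]>-.46)&(P[...,1]<-.1)
    print(n)
    for k,(m,x,y) in dict(red=(((H<8)|(H>172)),.47,-.303),yellow=((H>22)&(H<35),.48,-.38),blue=((H>105)&(H<125),.545,-.175)).items():
        mm=roi&m&(S>150)&(V>80)&(np.hypot(P[...,0]-x,P[...,1]-y)<.045)
        q=P[mm];t=q[q[:,2]>np.percentile(q[:,2],90)-.008]
        v,u=np.nonzero(mm);print(k,mm.sum(),"top",t.mean(0).round(4),len(t),"zmax",q[:,2].max().round(3),"min",q.min(0).round(4),"max",q.max(0).round(4),"px",u.mean().round(1),v.mean().round(1),v.min(),v.max())
    if n=="top":
        pl=(roi&(abs(P[...,2]-.014)<.006)&(V>130)&(S<60)).astype(np.uint8)
        q=P[pl>0][:,:2];print("plate z",np.median(P[pl>0][:,2]))
        r=cv2.minAreaRect((q*1000).astype(np.float32));print("plate",r,cv2.boxPoints(r))
        ft=roi&(abs(P[...,2]-.040)<.006)&(np.hypot(P[...,0]-.575,P[...,1]+.32)<.1)&(S<70)&(P[...,0]>.52)&(P[...,1]<-.235)
        r=cv2.minAreaRect((P[ft][:,:2]*1000).astype(np.float32));print("foot",ft.sum(),r,cv2.boxPoints(r),np.median(P[ft][:,2]))
    vise=(P[...,0]>.45)&(P[...,0]<.7)&(P[...,1]<-.02)&(P[...,1]>-.165)&(P[...,2]>.02);
    if vise.any(): print("left stuff",P[vise].min(0),P[vise].max(0))
    x0,y0,w,h=(195,140,150,120) if n=="top" else (200,170,150,120)
    cv2.imwrite(f"pics/{n}c.png",cv2.resize(f[y0:y0+h,x0:x0+w],None,fx=5,fy=5,interpolation=cv2.INTER_CUBIC))
E
```

```text
top
red 66 top [ 0.4621 -0.312   0.0803] 59 zmax 0.084 min [ 0.4539 -0.3219  0.0355] max [ 0.4779 -0.3051  0.0839] px 282.4 223.8 219 228
yellow 70 top [ 0.4774 -0.3858  0.0804] 59 zmax 0.085 min [ 0.4691 -0.3957  0.0356] max [ 0.4936 -0.3774  0.0847] px 317.6 216.7 212 221
blue 49 top [ 0.5433 -0.1833  0.0803] 45 zmax 0.085 min [ 0.5356 -0.1906  0.0413] max [ 0.5552 -0.1757  0.0845] px 220.7 185.2 182 189
plate z 0.014534786096551025
plate ((532.4051513671875, -322.1990661621094), (192.32984924316406, 316.32318115234375), 13.828036308288574) [[ 401.22534 -191.60565]
 [ 476.82935 -498.761  ]
 [ 663.58496 -452.79248]
 [ 587.98096 -145.63715]]
foot 1458 ((562.0684814453125, -326.8695373535156), (106.50724029541016, 120.3077392578125), 15.600634574890137) [[ 494.59955 -283.2533 ]
 [ 526.9539  -399.12885]
 [ 629.5374  -370.48578]
 [ 597.18304 -254.61023]] 0.040688429845013155
left stuff [ 0.45169603 -0.1648636   0.02005722] [ 0.66005293 -0.02008676  0.05435178]
side
red 149 top [ 0.465  -0.3056  0.078 ] 44 zmax 0.082 min [ 0.4572 -0.3125  0.0384] max [ 0.4727 -0.3005  0.0819] px 297.9 203.9 194 215
yellow 104 top [ 0.48   -0.3797  0.0782] 30 zmax 0.082 min [ 0.475  -0.3868  0.0406] max [ 0.4858 -0.3745  0.0818] px 289.4 190.5 181 200
blue 146 top [ 0.5462 -0.176   0.0786] 50 zmax 0.081 min [ 0.5388 -0.1848  0.0396] max [ 0.5529 -0.1714  0.0815] px 251.2 232.6 222 246
left stuff [ 0.45015582 -0.16499     0.02005062] [ 0.65044974 -0.02000357  0.05067606]
```

View pics/topc.png

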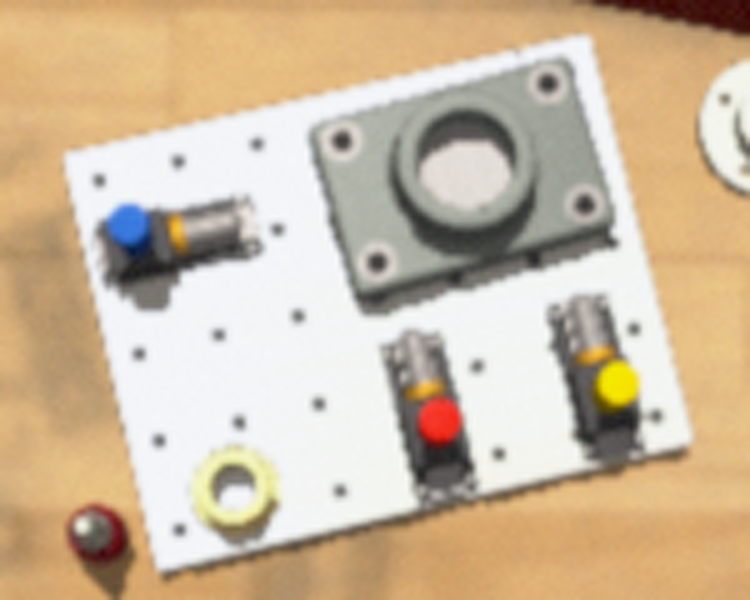

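View pics/sidec.png

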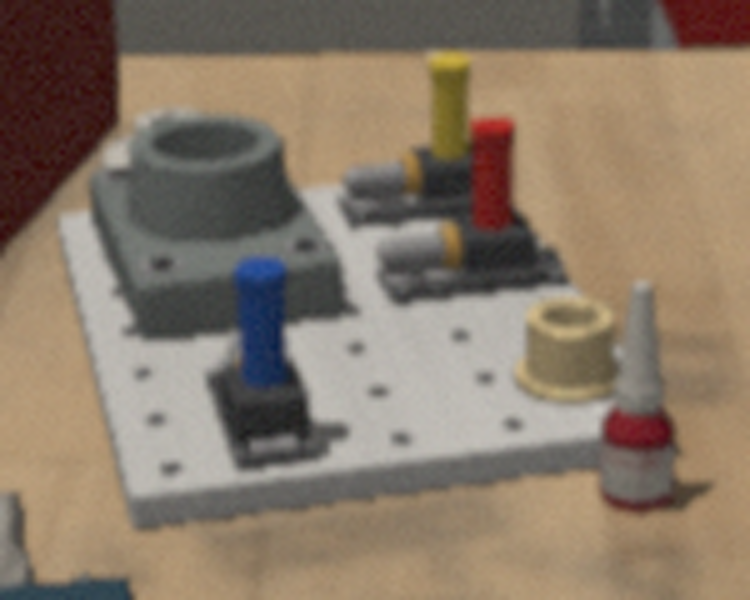

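The top crop shows the plate corners at crop pixels (65,155), (592,35), (690,450) and (160,572). The foot-top corners are at (312,125), (570,58), (615,222) and (362,298). The side crop confirms that all three knobs are upright and that the bottle stands next to the bush. I'll intersect these corner rays with the known planes.

```bash
python3 - <<'E'
from h import *
c=dict(np.load("top0.npz"));K,R,t=c["intrinsics"],c["R"],c["t"]
def pt(px,z):
    d=np.linalg.inv(K)@np.array([px[0]/5+195-.4,px[1]/5+140-.4,1]);d=R.T@d;o=-R.T@t
    return (o+d*(z-o[2])/d[2])
pl=np.array([pt(p,.014)[:2] for p in[(65,155),(592,35),(690,450),(160,572)]]) #FL FR NR NL
ca=np.array([pt(p,.040)[:2] for p in[(312,125),(570,58),(615,222),(362,298)]])
for n,q in(("plate",pl),("cast",ca)):
    e=[q[0]-q[1],q[3]-q[2],q[0]-q[3],q[1]-q[2]]
    a=[np.degrees(np.arctan2(-v[0],v[1])) for v in e[:2]]+[np.degrees(np.arctan2(v[1],v[0])) for v in e[2:]]
    print(n,q.mean(0).round(4),np.linalg.norm(e,axis=1).round(4),np.round(a,1))
    if n=="plate": o=q.mean(0);y=np.radians(np.mean(a));M=np.array([[np.cos(y),-np.sin(y)],[np.sin(y),np.cos(y)]])
print("yaw",np.degrees(y));print("cast in plate",((ca-o)@M*1000).round(1),((ca.mean(0)-o)@M*1000).round(1))
for n,p in dict(red=(439,419),yel=(617,384),blue=(128,225)).items():
    w=pt(p,.080);print(n,w.round(4),((w[:2]-o)@M*1000).round(1))
for n,p in dict(redtip=(410,336),yeltip=(585,300),bluetip=(255,213)).items():
    w=pt(p,.032);print(n,w.round(4),((w[:2]-o)@M*1000).round(1))
print(((np.array([[.4368,-.233],[.418,-.165]])-o)@M*1000).round(1))
E
```

```text
plate [ 0.5235 -0.2879] [0.2432 0.2393 0.1908 0.1927] [13.6 13.1 13.6 12.5]
cast [ 0.5749 -0.3254] [0.1175 0.1154 0.0795 0.0757] [15.3 17.2 16.1 14.6]
yaw 13.209738489677955
cast in plate [[  78.1   12. ]
 [  82.4 -105.4]
 [   6.7 -107.3]
 [  -1.3    7.9]] [ 41.5 -48.2]
red [ 0.4637 -0.3121  0.08  ] [-63.8  -9.9]
yel [ 0.4786 -0.3861  0.08  ] [-66.1 -85.3]
blue [ 0.5443 -0.1826  0.08  ] [44.4 97.8]
redtip [ 0.505  -0.3016  0.032 ] [-21.1  -9.1]
yeltip [ 0.5213 -0.3782  0.032 ] [-22.8 -87.4]
bluetip [ 0.5591 -0.2336  0.032 ] [47.  44.7]
[[-71.9  73.3]
 [-74.6 143.8]]
```

Emit:
{"fn": "carry_out", "kwargs": {"increments": [[[0.5, -0.13, 0.08, 0, 0, 0], [0.67, -0.178, 0.1, 0, 0, 0], [0.67, -0.178, 0.1, 0, 0, 0], [0.67, -0.178, 0.1, 0, 0, 0], [0.67, -0.178, 0.1, 0, 0, 0]]], "jaw": 1}}

```text
clock: 2.02
tcp_pos: [0.4056, -0.4136, 0.1751]
orientation: [0.0, 0.993, 0.115, 0.0]
wrist_force: [0.3, -0.4, 0.2]
finger_gap: 0.0003
grip_force: 0.0
```

Emit:
{"fn": "carry_out", "kwargs": {"increments": [[[0, 0, 0, 0, 0, 0], [0, 0, 0, 0, 0, 0]]]}}

```text
clock: 2.28
tcp_pos: [0.404, -0.4144, 0.175]
orientation: [-0.0, 0.993, 0.115, -0.0]
wrist_force: [-0.2, -0.5, -0.0]
finger_gap: -0.0001
grip_force: 0.0
```

```bash
cat >> h.py <<'E'
def plate():
    s=env.get_state();o=np.array([.5235,-.2879]);y=np.radians(13.2)
    M=np.array([[np.cos(y),-np.sin(y)],[np.sin(y),np.cos(y)]])
    q=s["orientation"];yaw=np.degrees(2*np.arctan2(q[2],q[1]))
    print("plate mm",((s["tcp_pos"][:2]-o)@M*1000).round(2),"z",s["tcp_pos"][2].round(4),"F",(s["wrist_force"][:2]@M).round(2),s["wrist_force"][2].round(2),"yaw",yaw.round(2),q.round(4),"t",s["clock"],"gap",s["finger_gap"])
E
python3 -c "from h import *;plate()"
```

```text
plate mm [-145.2   -95.84] z 0.175 F [-0.32 -0.39] -0.05 yaw 13.23 [-0.000e+00  9.933e-01  1.152e-01 -3.000e-04] t 2.275 gap -0.0001101396893961046
```

Emit:
{"fn": "carry_out", "kwargs": {"increments": [[[0.084, -0.0205, 0.0, 0, 0, 0], [0.084, -0.0205, 0.1, 0, 0, 0], [0.084, -0.0205, 0.202, 0, 0, 0], [0.084, -0.0205, 0.202, 0, 0, 0], [0.084, -0.0205, 0.202, 0, 0, 0]]]}}

```text
clock: 2.9
tcp_pos: [0.4423, -0.3967, 0.076]
orientation: [0.001, 0.994, 0.114, 0.0]
wrist_force: [-0.1, 0.2, 0.0]
finger_gap: -0.0
grip_force: 0.0
```

```bash
python3 - <<'E'
from h import *
plate()
for n in("side","top"):
    c=env.read_camera(n);f=c["frame"]
    x0,y0,w,h=(200,130,150,120) if n=="side" else (195,140,150,120)
    cv2.imwrite(f"pics/{n}1.png",cv2.resize(f[y0:y0+h,x0:x0+w],None,fx=5,fy=5,interpolation=cv2.INTER_CUBIC))
E
```

```text
plate mm [-103.91  -87.41] z 0.076 F [-0.08  0.19] 0.05 yaw 13.06 [9.000e-04 9.935e-01 1.137e-01 5.000e-04] t 2.9 gap -2.622628491196872e-05
```

View pics/side1.png

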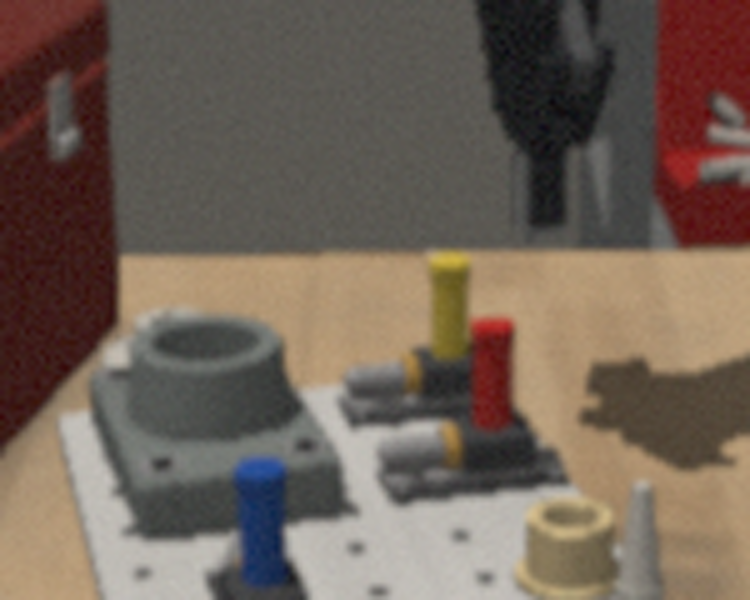

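The side crop shows the fingertips at crop (545,230). That is higher than z=0.057 should look, so the picture may lag. I'll measure again.

```bash
python3 - <<'E'
from h import *
for n in("side","top"):
    c=env.read_camera(n);P=cloud(c);np.savez(f"{n}2.npz",**c)
    V=c["frame"].max(-1)
    m=(np.hypot(P[...,0]-.445,P[...,1]+.397)<.05)&(P[...,2]>.045)&(P[...,2]<.25)&(V<90)
    q=P[m];print(n,m.sum(),"zmin",np.sort(q[:,2])[:8].round(3))
    K=c["intrinsics"]
    for z in (.057,.076):
        x=c["R"]@np.array([.4423,-.3967,z])+c["t"];p=K@x;print(z,p[:2]/p[2])
    f=c["frame"];x0,y0,w,h=(200,130,150,120) if n=="side" else (195,140,150,120)
    cv2.imwrite(f"pics/{n}2.png",cv2.resize(f[y0:y0+h,x0:x0+w],None,fx=5,fy=5,interpolation=cv2.INTER_CUBIC))
plate()
E
```

```text
side 1578 zmin [0.09  0.09  0.09  0.09  0.091 0.091 0.091 0.091]
0.057 [307.38983306 189.81242056]
0.076 [307.46180149 181.357631  ]
top 0 zmin []
0.057 [321.90623159 234.75901544]
0.076 [323.07475301 234.02782319]
plate mm [-102.83  -87.59] z 0.0766 F [0.2  0.18] -0.01 yaw 13.13 [0.0018 0.9934 0.1143 0.0011] t 3.1 gap -3.934338869761837e-05
```

View pics/side2.png

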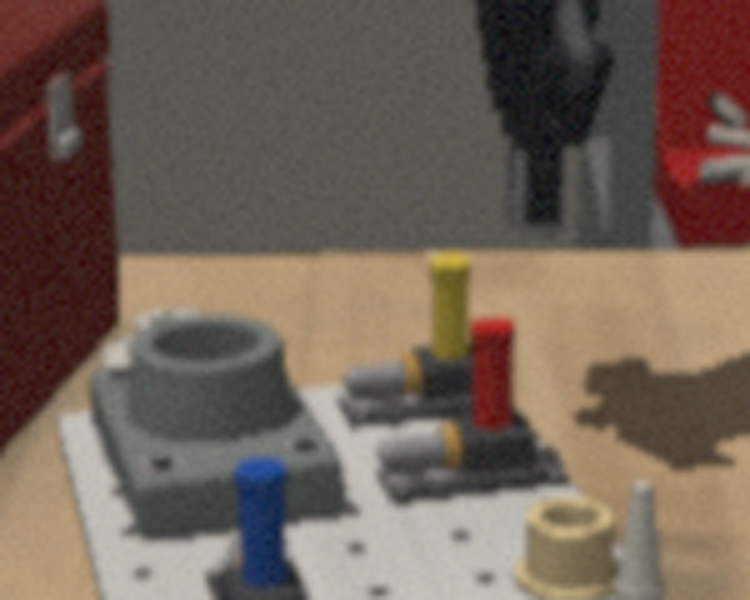

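The fingertip is at crop (543,222). Depth puts it at about z=0.09, against an expected 0.057. I'll check the same offset in the start picture and in a fresh reading.

```bash
python3 - <<'E'
from h import *
def rep(c,tcp):
    P=cloud(c);V=c["frame"].max(-1)
    m=(np.hypot(P[...,0]-tcp[0],P[...,1]-tcp[1])<.07)&(P[...,2]>.045)&(c["z_map"]>0)&(V<90)
    q=P[m];i=q[:,2].argsort()[:25];print(tcp.round(4),m.sum(),"low pts",q[i].mean(0).round(4),q[i].min(0).round(3),q[i].max(0).round(3))
rep(dict(np.load("side0.npz")),np.array([.1309,-.5594,.2189]))
s=env.get_state();rep(dict(np.load("side2.npz")),s["tcp_pos"])
for _ in range(2):
    c=env.read_camera("side");s=env.get_state();rep(c,s["tcp_pos"]);print(s["qvel"].round(3),s["joint_pos"].round(4))
plate()
E
```

```text
[ 0.1309 -0.5594  0.2189] 2718 low pts [ 0.1324 -0.5543  0.2475] [ 0.112 -0.604  0.246] [ 0.153 -0.507  0.249]
[ 0.4434 -0.3967  0.0766] 5655 low pts [ 0.4436 -0.3904  0.0924] [ 0.433 -0.399  0.09 ] [ 0.456 -0.386  0.095]
[ 0.4433 -0.3963  0.0762] 5668 low pts [ 0.4448 -0.3903  0.0921] [ 0.433 -0.399  0.09 ] [ 0.456 -0.384  0.095]
[ 0.006  0.007 -0.012 -0.002  0.    -0.001] [-0.8644  0.4258 -0.1519  0.9895 -0.      2.0477]
[ 0.4431 -0.3959  0.0757] 5670 low pts [ 0.4447 -0.3906  0.0916] [ 0.433 -0.402  0.088] [ 0.456 -0.385  0.095]
[ 0.003  0.005 -0.011 -0.003 -0.     0.   ] [-8.6420e-01  4.2610e-01 -1.5250e-01  9.8930e-01 -1.0000e-04  2.0478e+00]
plate mm [-102.92  -86.82] z 0.0757 F [-0.3   0.34] -0.17 yaw 13.15 [1.200e-03 9.934e-01 1.145e-01 8.000e-04] t 3.2 gap -0.0001768219166001415
```

```bash
python3 - <<'E'
from h import *
c=dict(np.load("side2.npz"));P=cloud(c)
m=(np.hypot(P[...,0]-.4434,P[...,1]+.3967)<.05)&(P[...,2]>.03)&(P[...,2]<.3)
for z in np.arange(.03,.16,.006):
    q=P[m&(abs(P[...,2]-z)<.003)]
    if len(q): print(z.round(3),len(q),q[:,0].min().round(3),q[:,0].max().round(3),np.median(q[:,1]).round(3))
print(c["z_map"][168:196,296:324:3].round(3))
f=c["frame"][110:200,260:350];cv2.imwrite("pics/tip.png",cv2.resize(cv2.convertScaleAbs(f,alpha=1.6,beta=20),None,fx=6,fy=6,interpolation=cv2.INTER_CUBIC))
E
```

```text
0.03 13 0.471 0.486 -0.373
0.036 31 0.471 0.49 -0.374
0.042 26 0.473 0.492 -0.38
0.048 22 0.473 0.488 -0.379
0.054 19 0.473 0.488 -0.38
0.06 24 0.473 0.488 -0.38
0.066 20 0.473 0.488 -0.38
0.072 24 0.473 0.488 -0.38
0.078 29 0.473 0.488 -0.381
0.084 7 0.473 0.487 -0.386
0.09 15 0.433 0.452 -0.39
0.096 26 0.433 0.456 -0.389
0.102 30 0.433 0.456 -0.386
0.108 35 0.433 0.456 -0.386
0.114 32 0.433 0.456 -0.384
0.12 35 0.433 0.456 -0.387
0.126 28 0.434 0.456 -0.384
0.132 19 0.427 0.458 -0.381
0.138 48 0.425 0.462 -0.368
0.144 63 0.424 0.463 -0.37
0.15 40 0.422 0.463 -0.36
0.156 60 0.423 0.465 -0.361
[[2.56  2.566 0.958 0.951 0.952 0.953 2.573 2.526 2.33  2.086]
 [2.57  2.562 0.96  0.949 0.952 0.953 2.56  2.53  2.327 2.086]
 [2.56  2.567 0.963 0.953 0.    0.952 2.582 2.529 2.298 2.098]
 [2.559 2.565 0.965 0.955 0.957 0.955 2.559 2.538 2.296 2.082]
 [2.576 2.57  0.963 0.954 0.955 0.955 2.572 2.542 2.277 2.095]
 [2.557 2.573 0.963 0.957 0.958 0.958 2.585 2.535 2.536 2.098]
 [2.569 2.563 0.963 0.    0.956 0.966 2.578 2.542 2.534 2.093]
 [2.574 2.589 2.571 0.959 0.964 0.967 2.569 2.548 2.57  2.
[... 565 characters left out ...]
1.175]
 [1.175 1.174 1.168 1.175 1.172 1.171 1.171 1.172 1.174 1.167]
 [1.167 1.166 1.17  1.165 1.166 1.16  1.166 1.168 1.166 1.164]
 [1.163 1.157 1.161 1.161 1.165 1.159 1.155 1.155 1.162 1.155]
 [1.153 1.153 1.155 1.153 1.151 1.152 1.158 1.151 1.151 1.151]
 [1.146 1.145 1.147 1.146 1.145 1.147 1.144 1.147 1.145 1.149]
 [1.143 1.136 1.142 1.142 1.14  1.14  1.141 1.141 1.142 1.138]
 [1.135 1.135 1.135 1.132 1.131 1.135 1.131 1.134 1.128 1.133]
 [1.127 1.126 1.126 1.13  1.123 1.123 1.126 1.127 1.127 1.126]
 [0.898 0.899 1.122 1.117 1.123 1.12  1.117 1.119 1.121 1.118]
 [0.894 0.895 0.896 0.    1.115 1.113 1.115 1.113 1.111 1.113]
 [0.888 0.893 0.891 1.112 1.108 1.109 1.107 1.111 1.108 1.109]]
```

View pics/tip.png

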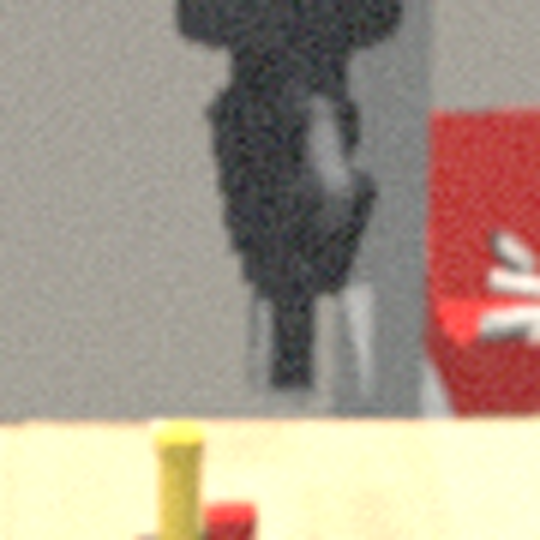

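The enhanced crop shows the dark fingertips ending at crop (290,385), well above the knob head at (180,435). Depth agrees, putting the shut tips about 13–15 mm above the reported TCP instead of 19 mm below it. I'll trust the cameras, lower by 32 mm and check again.

Emit:
{"fn": "carry_out", "kwargs": {"increments": [[[0, 0, 0.03, 0, 0, 0], [0, 0, 0.062, 0, 0, 0], [0, 0, 0.062, 0, 0, 0]]]}}

```text
clock: 3.58
tcp_pos: [0.4412, -0.3934, 0.0405]
orientation: [-0.002, 0.993, 0.115, -0.001]
wrist_force: [0.4, -0.2, -0.1]
finger_gap: -0.0001
grip_force: 0.0
```

```bash
cat >> h.py <<'E'
def tip():
    c=env.read_camera("side");P=cloud(c);p=env.get_state()["tcp_pos"]
    m=(abs(P[...,0]-p[0])<.03)&(abs(P[...,1]-p[1])<.05)&(P[...,2]>.025)&(P[...,2]<.3)&(c["frame"].max(-1)<75)
    for z in np.arange(.03,.16,.008):
        q=P[m&(abs(P[...,2]-z)<.004)]
        if len(q): print(z.round(3),len(q),q[:,0].min().round(3),q[:,0].max().round(3),np.median(q[:,1]).round(3))
E
python3 -c "
from h import *
plate();tip();plate()"
```

```text
plate mm [-104.19  -83.9 ] z 0.0405 F [ 0.32 -0.29] -0.14 yaw 13.17 [-0.0019  0.9934  0.1147 -0.0013] t 3.575 gap -6.897422821038728e-05
0.054 7 0.433 0.446 -0.387
0.062 20 0.433 0.448 -0.381
0.07 31 0.434 0.448 -0.38
0.078 26 0.434 0.448 -0.381
0.086 35 0.431 0.454 -0.381
0.094 25 0.432 0.456 -0.379
0.102 59 0.423 0.462 -0.364
0.11 59 0.421 0.462 -0.364
0.118 72 0.42 0.463 -0.355
0.126 64 0.419 0.465 -0.374
0.134 46 0.422 0.465 -0.376
0.142 61 0.421 0.467 -0.373
0.15 69 0.42 0.465 -0.371
0.158 107 0.421 0.464 -0.371
plate mm [-103.85  -84.58] z 0.0415 F [0.98 0.48] 0.25 yaw 13.17 [-1.300e-03  9.934e-01  1.147e-01 -9.000e-04] t 3.625 gap 0.0001305057448777904
```

Emit:
{"fn": "carry_out", "kwargs": {"increments": [[[0.02, 0, 0, 0, 0, 0], [0.03, 0, 0, 0, 0, 0], [0.036, 0, 0, 0, 0, 0], [0.042, 0, 0, 0, 0, 0], [0.046, 0, 0, 0, 0, 0]]]}}

```text
clock: 4.25
tcp_pos: [0.4647, -0.39, 0.0434]
orientation: [0.0, 0.993, 0.114, -0.0]
wrist_force: [-2.4, -0.3, 2.0]
finger_gap: -0.0002
grip_force: 1.5
```

```bash
cat >> h.py <<'E'
def knobs():
    c=env.read_camera("top");K,R,t=c["intrinsics"],c["R"],c["t"];P=cloud(c)
    hsv=cv2.cvtColor(c["frame"],cv2.COLOR_BGR2HSV).astype(int);H,S,V=hsv[...,0],hsv[...,1],hsv[...,2]
    o=np.array([.5235,-.2879]);y=np.radians(13.2);M=np.array([[np.cos(y),-np.sin(y)],[np.sin(y),np.cos(y)]])
    roi=(P[...,0]>.42)&(P[...,0]<.62)&(P[...,1]>-.43)&(P[...,1]<-.13)&(S>150)&(V>80)&(P[...,2]>.065)
    for k,m in dict(red=(H<8)|(H>172),yellow=(H>22)&(H<35),blue=(H>105)&(H<125)).items():
        q=P[roi&m]
        if len(q):print(k,len(q),((np.median(q[:,:2],0)-o)@M*1000).round(1),((q[:,:2].mean(0)-o)@M*1000).round(1))
    g=(abs(P[...,2]-.040)<.006)&(S<70)&(((P[...,:2]-o)@M)[...,0]>-.01)&(((P[...,:2]-o)@M)[...,1]<.02)&(np.hypot(P[...,0]-.575,P[...,1]+.325)<.09)
    q=P[g];print("foot n",g.sum(),"mean",((q[:,:2].mean(0)-o)@M*1000).round(1))
E
python3 -c "
from h import *
plate();knobs();plate()"
```

```text
plate mm [-80.58 -85.98] z 0.0434 F [-2.4   0.21] 2.04 yaw 13.15 [ 3.000e-04  9.934e-01  1.145e-01 -3.000e-04] t 4.25 gap -0.00022490738138032174
blue 47 [43.2 96.9] [43.1 97.3]
foot n 1303 mean [ 42.2 -40.6]
plate mm [-80.31 -86.01] z 0.0434 F [-2.8   0.26] 1.69 yaw 13.15 [ 3.000e-04  9.934e-01  1.145e-01 -1.000e-04] t 4.3 gap 6.509923792960609e-05
```

Emit:
{"fn": "carry_out", "kwargs": {"increments": [[[0.005, 0, 0, 0, 0, 0], [0.01, 0, 0, 0, 0, 0], [0.015, 0, 0, 0, 0, 0], [0.02, 0, 0, 0, 0, 0], [0.02, 0, 0, 0, 0, 0]]]}}

```text
clock: 4.92
tcp_pos: [0.4751, -0.3874, 0.043]
orientation: [0.0, 0.993, 0.115, 0.0]
wrist_force: [-2.0, -1.6, 1.6]
finger_gap: 0.0
grip_force: 0.8
```

```bash
cat >> h.py <<'E'
def gap():
    # side view: knob top positions (plate mm)
    c=env.read_camera("side");P=cloud(c);hsv=cv2.cvtColor(c["frame"],cv2.COLOR_BGR2HSV).astype(int);H,S,V=hsv[...,0],hsv[...,1],hsv[...,2]
    o=np.array([.5235,-.2879]);y=np.radians(13.2);M=np.array([[np.cos(y),-np.sin(y)],[np.sin(y),np.cos(y)]])
    roi=(P[...,0]>.42)&(P[...,0]<.62)&(P[...,1]>-.43)&(P[...,1]<-.13)&(S>150)&(V>60)&(P[...,2]>.045)
    for k,m in dict(red=(H<8)|(H>172),yellow=(H>22)&(H<35),blue=(H>105)&(H<125)).items():
        q=P[roi&m]
        if len(q):print("side",k,len(q),((q[:,:2].mean(0)-o)@M*1000).round(1))
    q=P[(P[...,2]>.02)&(P[...,2]<.08)&(S<70)&(V>40)&(np.hypot(P[...,0]-.575,P[...,1]+.325)<.085)&(P[...,0]>.535)];print("casting n",len(q),((q[:,:2].mean(0)-o)@M*1000).round(1))
E
python3 -c "
from h import *
plate();gap();c=np.load('side0.npz');env.read_camera=lambda n:c;gap()"
```

```text
plate mm [-69.87 -85.81] z 0.043 F [-2.32 -1.11] 1.55 yaw 13.19 [0.000e+00 9.934e-01 1.148e-01 2.000e-04] t 4.925 gap 2.5986137522515858e-05
side red 125 [-61.2  -3.4]
side yellow 96 [-48.6 -78.9]
side blue 161 [ 47.7 104.8]
casting n 1415 [ 50.8 -23.1]
side red 131 [-60.8  -3.4]
side yellow 93 [-62.7 -79.2]
side blue 161 [ 47.9 104.4]
casting n 1404 [ 51.1 -22.8]
```

Emit:
{"fn": "carry_out", "kwargs": {"increments": [[[0.003, 0, 0, 0, 0, 0], [0.006, 0, 0, 0, 0, 0], [0.009, 0, 0, 0, 0, 0], [0.009, 0, 0, 0, 0, 0]]]}}

```text
clock: 5.48
tcp_pos: [0.4791, -0.3863, 0.043]
orientation: [-0.0, 0.993, 0.115, 0.0]
wrist_force: [-1.7, -1.5, 1.1]
finger_gap: 0.0002
grip_force: 1.2
```

Emit:
{"fn": "carry_out", "kwargs": {"increments": [[[0.001, 0, 0, 0, 0, 0], [0.002, 0, 0, 0, 0, 0], [0.002, 0, 0, 0, 0, 0]]]}}

```text
clock: 5.85
tcp_pos: [0.48, -0.3862, 0.043]
orientation: [-0.0, 0.993, 0.115, -0.0]
wrist_force: [-2.9, -1.1, 0.1]
finger_gap: -0.0003
grip_force: 1.4
```

Emit:
{"fn": "carry_out", "kwargs": {"increments": [[[0.001, 0, 0, 0, 0, 0], [0.002, 0, 0, 0, 0, 0], [0.002, 0, 0, 0, 0, 0]]]}}

```text
clock: 6.22
tcp_pos: [0.481, -0.3859, 0.043]
orientation: [-0.0, 0.993, 0.115, -0.0]
wrist_force: [-2.4, -1.1, -0.3]
finger_gap: -0.0002
grip_force: 1.4
```

```bash
python3 -c "
from h import *
plate();gap();plate()"
```

```text
plate mm [-63.79 -85.74] z 0.043 F [-2.58 -0.55] -0.31 yaw 13.17 [-0.      0.9934  0.1147 -0.    ] t 6.225 gap -0.0002409119052396787
side red 127 [-61.2  -3.4]
side yellow 95 [-42.6 -78.9]
side blue 163 [ 47.9 104.7]
casting n 1428 [ 50.3 -23.6]
plate mm [-63.78 -85.77] z 0.043 F [-2.62 -0.04] -1.29 yaw 13.17 [-0.      0.9934  0.1147  0.    ] t 6.275 gap 4.770692680375309e-05
```

Emit:
{"fn": "carry_out", "kwargs": {"increments": [[[0.001, 0, 0, 0, 0, 0], [0.002, 0, 0, 0, 0, 0], [0.002, 0, 0, 0, 0, 0]]]}}

```text
clock: 6.65
tcp_pos: [0.482, -0.3857, 0.043]
orientation: [-0.0, 0.993, 0.115, -0.0]
wrist_force: [-3.4, -0.7, 0.0]
finger_gap: -0.0002
grip_force: 1.4
```

Emit:
{"fn": "carry_out", "kwargs": {"increments": [[[0.001, 0, 0, 0, 0, 0], [0.001, 0, 0, 0, 0, 0]]]}}

```text
clock: 6.9
tcp_pos: [0.4824, -0.3856, 0.0431]
orientation: [-0.0, 0.993, 0.115, 0.0]
wrist_force: [-2.6, -0.5, -0.5]
finger_gap: 0.0
grip_force: 1.4
```

Emit:
{"fn": "carry_out", "kwargs": {"increments": [[[0.001, 0, 0, 0, 0, 0], [0.001, 0, 0, 0, 0, 0]]]}}

```text
clock: 7.15
tcp_pos: [0.4829, -0.3855, 0.043]
orientation: [-0.0, 0.993, 0.115, -0.0]
wrist_force: [-2.9, 0.2, -1.1]
finger_gap: -0.0
grip_force: 1.4
```

Emit:
{"fn": "carry_out", "kwargs": {"increments": [[[0.001, 0, 0, 0, 0, 0], [0.001, 0, 0, 0, 0, 0]]]}}

```text
clock: 7.4
tcp_pos: [0.4834, -0.3854, 0.0431]
orientation: [-0.0, 0.993, 0.115, 0.0]
wrist_force: [-2.6, -0.5, 0.2]
finger_gap: 0.0003
grip_force: 1.4
```

Emit:
{"fn": "carry_out", "kwargs": {"increments": [[[0.001, 0, 0, 0, 0, 0], [0.001, 0, 0, 0, 0, 0]]]}}

```text
clock: 7.65
tcp_pos: [0.4839, -0.3853, 0.0431]
orientation: [-0.0, 0.993, 0.115, -0.0]
wrist_force: [-2.1, -0.3, -0.8]
finger_gap: -0.0002
grip_force: 1.4
```

Emit:
{"fn": "carry_out", "kwargs": {"increments": [[[0.001, 0, 0, 0, 0, 0], [0.001, 0, 0, 0, 0, 0]]]}}

```text
clock: 7.9
tcp_pos: [0.4841, -0.3852, 0.0431]
orientation: [-0.0, 0.993, 0.115, -0.0]
wrist_force: [-3.3, -0.5, -0.4]
finger_gap: -0.0002
grip_force: 2.1
```

Emit:
{"fn": "carry_out", "kwargs": {"increments": [[[0.001, 0, 0, 0, 0, 0], [0.001, 0, 0, 0, 0, 0]]]}}

```text
clock: 8.15
tcp_pos: [0.4842, -0.3852, 0.043]
orientation: [-0.0, 0.993, 0.114, -0.001]
wrist_force: [-5.4, -1.1, 0.3]
finger_gap: 0.0
grip_force: 2.8
```

```bash
python3 -c "
from h import *
plate();gap();plate()"
```

```text
plate mm [-60.43 -85.72] z 0.043 F [-5.53  0.2 ] 0.3 yaw 13.15 [-0.000e+00  9.934e-01  1.145e-01 -6.000e-04] t 8.15 gap 6.059595918678416e-07
side red 126 [-61.   -3.3]
side yellow 101 [-39.  -79.1]
side blue 161 [ 47.7 104.6]
casting n 1432 [ 50.1 -23.9]
plate mm [-60.4  -85.71] z 0.043 F [-5.51  1.12] 0.67 yaw 13.15 [-0.000e+00  9.934e-01  1.145e-01 -6.000e-04] t 8.2 gap 3.450910807715022e-05
```

Yellow is touching: the force stepped from 2.7 to 5.5 N and the stop no longer advances. Travel was 23.7 mm, and I predicted about 24. I'll back off and move to red.

Emit:
{"fn": "carry_out", "kwargs": {"increments": [[[-0.06, 0, 0, 0, 0, 0], [-0.08, -0.04, 0, 0, 0, 0], [-0.08, -0.152, 0, 0, 0, 0], [-0.08, -0.152, 0, 0, 0, 0], [-0.08, -0.152, 0, 0, 0, 0]]]}}

```text
clock: 8.82
tcp_pos: [0.4302, -0.3209, 0.0439]
orientation: [0.001, 0.993, 0.115, 0.001]
wrist_force: [-0.5, -0.2, -0.6]
finger_gap: -0.0001
grip_force: 0.0
```

```bash
python3 -c "
from h import *
plate();gap();plate()"
```

```text
plate mm [-98.36 -10.82] z 0.0439 F [-0.54 -0.09] -0.62 yaw 13.22 [0.0011 0.9933 0.1151 0.0014] t 8.825 gap -0.00013742063726877507
side red 120 [-61.2  -3.7]
side yellow 97 [-38.9 -79. ]
side blue 161 [ 47.9 104.6]
casting n 1435 [ 49.9 -23.9]
plate mm [-98.39 -11.42] z 0.0439 F [-0.39  0.39] 0.05 yaw 13.19 [0.0012 0.9934 0.1149 0.0013] t 8.875 gap 7.643877666790274e-05
```

Emit:
{"fn": "carry_out", "kwargs": {"increments": [[[0.024, 0, 0, 0, 0, 0], [0.034, 0, 0, 0, 0, 0], [0.044, 0, 0, 0, 0, 0], [0.052, 0, 0, 0, 0, 0], [0.052, 0, 0, 0, 0, 0]]]}}

```text
clock: 9.5
tcp_pos: [0.4543, -0.3141, 0.043]
orientation: [-0.0, 0.993, 0.115, 0.0]
wrist_force: [-0.2, -0.5, 0.1]
finger_gap: 0.0
grip_force: 0.1
```

```bash
python3 -c "
from h import *
plate();gap();plate()"
```

```text
plate mm [-73.33  -9.71] z 0.043 F [-0.3  -0.44] 0.07 yaw 13.18 [-2.000e-04  9.934e-01  1.148e-01  3.000e-04] t 9.5 gap 1.624306635523043e-05
side red 125 [-52.   -3.6]
side yellow 96 [-38.7 -78.9]
side blue 159 [ 47.7 104.5]
casting n 1439 [ 50. -24.]
plate mm [-73.36  -9.37] z 0.0429 F [0.44 1.12] -1.41 yaw 13.19 [-5.000e-04  9.934e-01  1.149e-01  3.000e-04] t 9.55 gap 4.7265586199886316e-05
```

Emit:
{"fn": "carry_out", "kwargs": {"increments": [[[0.003, 0, 0, 0, 0, 0], [0.006, 0, 0, 0, 0, 0], [0.008, 0, 0, 0, 0, 0], [0.008, 0, 0, 0, 0, 0]]]}}

```text
clock: 10.05
tcp_pos: [0.4575, -0.3129, 0.0429]
orientation: [-0.0, 0.993, 0.115, -0.0]
wrist_force: [-3.4, -0.2, 0.6]
finger_gap: 0.0003
grip_force: 1.4
```

Emit:
{"fn": "carry_out", "kwargs": {"increments": [[[0.001, 0, 0, 0, 0, 0], [0.001, 0, 0, 0, 0, 0]]]}}

```text
clock: 10.3
tcp_pos: [0.458, -0.3128, 0.0429]
orientation: [-0.0, 0.993, 0.115, -0.0]
wrist_force: [-3.1, 0.4, 0.1]
finger_gap: -0.0002
grip_force: 1.5
```

Emit:
{"fn": "carry_out", "kwargs": {"increments": [[[0.001, 0, 0, 0, 0, 0], [0.001, 0, 0, 0, 0, 0]]]}}

```text
clock: 10.55
tcp_pos: [0.4586, -0.3127, 0.0429]
orientation: [-0.0, 0.993, 0.115, -0.0]
wrist_force: [-2.8, 1.5, 0.4]
finger_gap: -0.0001
grip_force: 1.5
```

Emit:
{"fn": "carry_out", "kwargs": {"increments": [[[0.001, 0, 0, 0, 0, 0], [0.001, 0, 0, 0, 0, 0]]]}}

```text
clock: 10.8
tcp_pos: [0.4592, -0.3129, 0.043]
orientation: [-0.0, 0.993, 0.115, -0.0]
wrist_force: [-3.5, 1.9, -0.6]
finger_gap: -0.0001
grip_force: 1.5
```

Emit:
{"fn": "carry_out", "kwargs": {"increments": [[[0.001, 0, 0, 0, 0, 0], [0.001, 0, 0, 0, 0, 0]]]}}

```text
clock: 11.05
tcp_pos: [0.4598, -0.3129, 0.043]
orientation: [0.0, 0.993, 0.115, -0.0]
wrist_force: [-3.5, 1.2, -1.9]
finger_gap: -0.0002
grip_force: 1.5
```

Emit:
{"fn": "carry_out", "kwargs": {"increments": [[[0.001, 0, 0, 0, 0, 0], [0.001, 0, 0, 0, 0, 0]]]}}

```text
clock: 11.3
tcp_pos: [0.4603, -0.3128, 0.0431]
orientation: [0.0, 0.993, 0.115, 0.0]
wrist_force: [-2.8, 1.5, -1.6]
finger_gap: -0.0001
grip_force: 1.5
```

Emit:
{"fn": "carry_out", "kwargs": {"increments": [[[0.001, 0, 0, 0, 0, 0], [0.001, 0, 0, 0, 0, 0]]]}}

```text
clock: 11.55
tcp_pos: [0.4608, -0.3128, 0.0431]
orientation: [0.0, 0.993, 0.115, 0.0]
wrist_force: [-3.5, 1.5, -1.9]
finger_gap: -0.0001
grip_force: 1.4
```

Emit:
{"fn": "carry_out", "kwargs": {"increments": [[[0.001, 0, 0, 0, 0, 0], [0.001, 0, 0, 0, 0, 0]]]}}

```text
clock: 11.8
tcp_pos: [0.4613, -0.3126, 0.0431]
orientation: [0.0, 0.993, 0.115, 0.0]
wrist_force: [-3.6, 1.5, -2.1]
finger_gap: -0.0001
grip_force: 1.4
```

Emit:
{"fn": "carry_out", "kwargs": {"increments": [[[0.001, 0, 0, 0, 0, 0], [0.001, 0, 0, 0, 0, 0]]]}}

```text
clock: 12.05
tcp_pos: [0.4618, -0.3125, 0.0431]
orientation: [0.0, 0.993, 0.115, 0.0]
wrist_force: [-2.1, 1.4, -2.2]
finger_gap: -0.0002
grip_force: 1.4
```

Emit:
{"fn": "carry_out", "kwargs": {"increments": [[[0.001, 0, 0, 0, 0, 0], [0.001, 0, 0, 0, 0, 0]]]}}

```text
clock: 12.3
tcp_pos: [0.4623, -0.3124, 0.0431]
orientation: [0.0, 0.993, 0.115, 0.0]
wrist_force: [-2.6, 1.0, -2.0]
finger_gap: 0.0003
grip_force: 1.4
```

```bash
python3 -c "
from h import *
plate();gap()"
```

```text
plate mm [-65.2   -9.84] z 0.0431 F [-2.27  1.53] -2.0 yaw 13.17 [1.000e-04 9.934e-01 1.147e-01 0.000e+00] t 12.3 gap 0.0002823194139194851
side red 131 [-43.4  -3.6]
side yellow 97 [-38.7 -79. ]
side blue 162 [ 47.8 104.7]
casting n 1436 [ 50.1 -23.9]
```

Emit:
{"fn": "carry_out", "kwargs": {"increments": [[[0.001, 0, 0, 0, 0, 0], [0.001, 0, 0, 0, 0, 0]]]}}

```text
clock: 12.6
tcp_pos: [0.4626, -0.3123, 0.0431]
orientation: [0.0, 0.993, 0.115, -0.0]
wrist_force: [-3.6, 1.0, -2.1]
finger_gap: 0.0003
grip_force: 1.6
```

Emit:
{"fn": "carry_out", "kwargs": {"increments": [[[0.001, 0, 0, 0, 0, 0], [0.001, 0, 0, 0, 0, 0]]]}}

```text
clock: 12.85
tcp_pos: [0.4629, -0.3122, 0.0431]
orientation: [0.0, 0.993, 0.115, -0.0]
wrist_force: [-4.9, 0.4, -0.5]
finger_gap: 0.0002
grip_force: 2.4
```

Emit:
{"fn": "carry_out", "kwargs": {"increments": [[[0.0005, 0, 0, 0, 0, 0], [0.0005, 0, 0, 0, 0, 0]]]}}

```text
clock: 13.1
tcp_pos: [0.4629, -0.3122, 0.0431]
orientation: [0.0, 0.993, 0.114, -0.001]
wrist_force: [-5.4, 0.5, -0.7]
finger_gap: -0.0002
grip_force: 2.7
```

Red is touching too: force is 5.4 N and the stop no longer advances. I'll back off, lift and go over to the left of blue.

Emit:
{"fn": "carry_out", "kwargs": {"increments": [[[-0.05, 0, 0, 0, 0, 0], [-0.05, 0, -0.1, 0, 0, 0], [-0.05, 0, -0.16, 0, 0, 0], [0.02, -0.08, -0.16, 0, 0, 0], [0.11, -0.16, -0.16, 0, 0, 0]]]}}

```text
clock: 13.72
tcp_pos: [0.5014, -0.2223, 0.1251]
orientation: [0.002, 0.994, 0.113, 0.003]
wrist_force: [0.7, -0.2, -0.4]
finger_gap: -0.0003
grip_force: 0.0
```

```bash
python3 -c "
from h import *
plate();gap();plate()"
```

```text
plate mm [-6.57 68.9 ] z 0.1251 F [ 0.62 -0.32] -0.44 yaw 13.01 [0.0015 0.9936 0.1133 0.0028] t 13.725 gap -0.0002581908077168809
side red 127 [-42.6  -3.1]
side yellow 84 [-38.8 -78.5]
side blue 161 [ 47.9 104.6]
casting n 1437 [ 50.1 -24. ]
plate mm [-1.68 74.62] z 0.1248 F [3.74 3.56] 1.0 yaw 13.44 [-5.000e-04  9.931e-01  1.170e-01  4.100e-03] t 13.775 gap 0.00018207542034488024
```

Emit:
{"fn": "carry_out", "kwargs": {"increments": [[[0.05, -0.06, 0, 0, 0, 0], [0.107, -0.126, 0, 0, 0, 0], [0.107, -0.126, 0, 0, 0, 0], [0.107, -0.126, 0.08, 0, 0, 0], [0.107, -0.126, 0.1, 0, 0, 0]]]}}

```text
clock: 14.4
tcp_pos: [0.5356, -0.1482, 0.0715]
orientation: [-0.001, 0.993, 0.114, -0.001]
wrist_force: [-0.3, 0.2, 0.2]
finger_gap: 0.0002
grip_force: 0.0
```

```bash
python3 -c "
from h import *
plate();tip();plate()"
```

```text
plate mm [ 43.67 133.27] z 0.0715 F [-0.23  0.27] 0.22 yaw 13.15 [-6.000e-04  9.934e-01  1.145e-01 -8.000e-04] t 14.4 gap 0.00022733449053329938
0.03 67 0.532 0.562 -0.167
0.038 77 0.533 0.562 -0.169
0.046 1 0.54 0.54 -0.177
0.086 8 0.527 0.541 -0.141
0.094 42 0.525 0.541 -0.135
0.102 47 0.526 0.541 -0.135
0.11 54 0.526 0.547 -0.135
0.118 46 0.526 0.547 -0.135
0.126 26 0.527 0.55 -0.134
0.134 90 0.517 0.554 -0.118
0.142 55 0.517 0.547 -0.114
0.15 89 0.515 0.553 -0.105
0.158 62 0.515 0.553 -0.128
plate mm [ 43.38 133.33] z 0.0711 F [0.12 0.08] -1.25 yaw 13.13 [-8.000e-04  9.934e-01  1.143e-01 -1.200e-03] t 14.45 gap -8.745131993784264e-05
```

Emit:
{"fn": "carry_out", "kwargs": {"increments": [[[0, 0, 0.03, 0, 0, 0], [0, 0, 0.058, 0, 0, 0], [0, 0.01, 0.058, 0, 0, 0], [0, 0.02, 0.058, 0, 0, 0], [0, 0.02, 0.058, 0, 0, 0]]]}}

```text
clock: 15.08
tcp_pos: [0.5395, -0.1587, 0.0447]
orientation: [0.0, 0.993, 0.114, 0.001]
wrist_force: [0.6, 0.4, -0.1]
finger_gap: -0.0002
grip_force: 0.0
```

Emit:
{"fn": "carry_out", "kwargs": {"increments": [[[0, 0.006, 0, 0, 0, 0], [0, 0.014, 0, 0, 0, 0], [0, 0.02, 0, 0, 0, 0], [0, 0.02, 0, 0, 0, 0]]]}}

```text
clock: 15.58
tcp_pos: [0.5413, -0.1678, 0.0442]
orientation: [0.0, 0.993, 0.115, 0.0]
wrist_force: [0.4, 1.9, 1.2]
finger_gap: 0.0001
grip_force: 0.8
```

```bash
python3 -c "
from h import *
plate();gap();plate()"
```

```text
plate mm [ 44.76 112.85] z 0.0442 F [0.81 1.79] 1.19 yaw 13.16 [2.000e-04 9.934e-01 1.146e-01 2.000e-04] t 15.575 gap 0.00012273141620729945
side red 125 [-42.5  -3.1]
side yellow 98 [-38.7 -79.1]
casting n 912 [ 64.2 -21.9]
plate mm [ 44.67 112.85] z 0.0441 F [0.43 1.13] 0.79 yaw 13.16 [2.000e-04 9.934e-01 1.146e-01 1.000e-04] t 15.625 gap -8.700019250642049e-05
```

Emit:
{"fn": "carry_out", "kwargs": {"increments": [[[0, 0.008, 0, 0, 0, 0], [0, 0.016, 0, 0, 0, 0], [0, 0.024, 0, 0, 0, 0], [0, 0.032, 0, 0, 0, 0], [0, 0.038, 0, 0, 0, 0]]]}}

```text
clock: 16.25
tcp_pos: [0.5456, -0.1864, 0.0441]
orientation: [0.0, 0.993, 0.115, 0.0]
wrist_force: [2.1, 3.7, 1.8]
finger_gap: 0.0001
grip_force: 1.6
```

```bash
python3 -c "
from h import *
plate();knobs();plate()
c=env.read_camera('top');P=cloud(c);cv2.imwrite('pics/top3.png',cv2.resize(c['frame'][120:280,170:370],None,fx=4,fy=3.75,interpolation=cv2.INTER_CUBIC))"
```

```text
plate mm [44.73 93.74] z 0.0441 F [2.86 3.18] 1.76 yaw 13.16 [1.000e-04 9.934e-01 1.146e-01 2.000e-04] t 16.25 gap 9.932844620568055e-05
red 58 [-47.6  -8.7] [-47.3  -9.3]
yellow 62 [-43.6 -84.3] [-43.2 -84.2]
foot n 1498 mean [ 38.5 -45.5]
plate mm [44.75 93.38] z 0.0441 F [1.68 2.92] 1.47 yaw 13.15 [2.000e-04 9.934e-01 1.145e-01 2.000e-04] t 16.3 gap -0.00011621057478395263
```

View pics/top3.png

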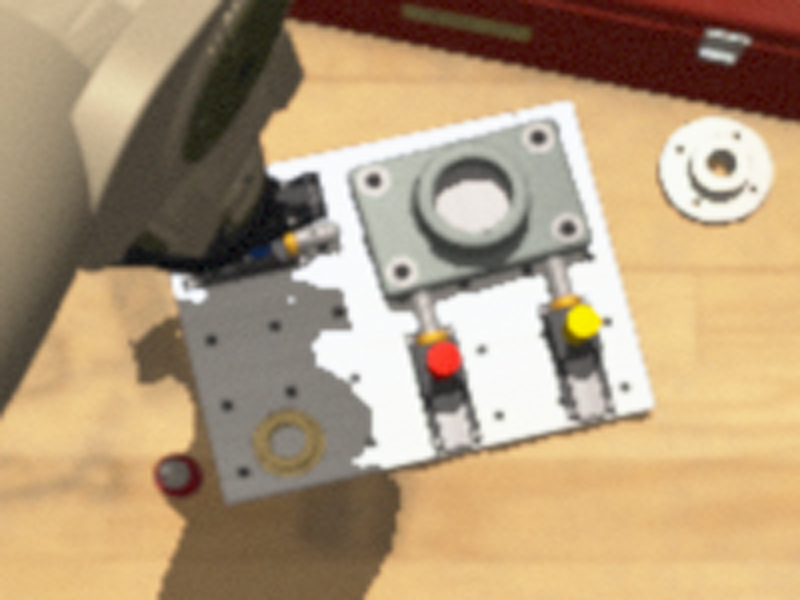

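The picture shows the red plunger at (430,295) and the yellow one at (555,260) both at the casting face. The blue tip is at (338,232), roughly 13 mm short of the left face at about x=367.

Emit:
{"fn": "carry_out", "kwargs": {"increments": [[[0, 0.004, 0, 0, 0, 0], [0, 0.009, 0, 0, 0, 0], [0, 0.014, 0, 0, 0, 0], [0, 0.017, 0, 0, 0, 0], [0, 0.017, 0, 0, 0, 0]]]}}

```text
clock: 16.98
tcp_pos: [0.5473, -0.1946, 0.044]
orientation: [0.0, 0.993, 0.115, -0.0]
wrist_force: [0.5, 3.0, 0.1]
finger_gap: 0.0002
grip_force: 1.1
```

Emit:
{"fn": "carry_out", "kwargs": {"increments": [[[0, 0.001, 0, 0, 0, 0], [0, 0.001, 0, 0, 0, 0]]]}}

```text
clock: 17.23
tcp_pos: [0.5474, -0.1948, 0.044]
orientation: [0.0, 0.993, 0.115, -0.0]
wrist_force: [0.9, 3.2, 0.1]
finger_gap: -0.0004
grip_force: 1.4
```

```bash
python3 -c "
from h import *
plate();
c=env.read_camera('top');cv2.imwrite('pics/top4.png',cv2.resize(c['frame'][150:200,220:290],None,fx=10,fy=10,interpolation=cv2.INTER_CUBIC))"
```

```text
plate mm [44.49 85.17] z 0.044 F [1.64 2.94] 0.14 yaw 13.17 [ 0.000e+00  9.934e-01  1.146e-01 -1.000e-04] t 17.225 gap -0.0004263220977395175
```

View pics/top4.png

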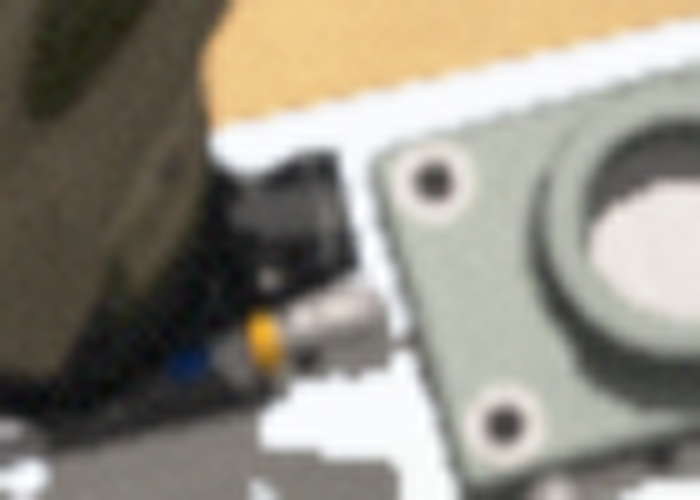

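The blue tip at (375,300) is still about 5 mm from the casting edge at (405,290).

Emit:
{"fn": "carry_out", "kwargs": {"increments": [[[0, 0.001, 0, 0, 0, 0], [0, 0.002, 0, 0, 0, 0], [0, 0.003, 0, 0, 0, 0], [0, 0.003, 0, 0, 0, 0]]]}}

```text
clock: 17.77
tcp_pos: [0.5477, -0.1964, 0.044]
orientation: [0.0, 0.993, 0.115, -0.0]
wrist_force: [-0.1, 3.0, 0.4]
finger_gap: 0.0002
grip_force: 1.4
```

Emit:
{"fn": "carry_out", "kwargs": {"increments": [[[0, 0.001, 0, 0, 0, 0], [0, 0.001, 0, 0, 0, 0]]]}}

```text
clock: 18.02
tcp_pos: [0.5479, -0.1968, 0.044]
orientation: [0.0, 0.993, 0.115, -0.0]
wrist_force: [1.4, 3.5, 0.3]
finger_gap: -0.0005
grip_force: 1.4
```

Emit:
{"fn": "carry_out", "kwargs": {"increments": [[[0, 0.001, 0, 0, 0, 0], [0, 0.001, 0, 0, 0, 0]]]}}

```text
clock: 18.27
tcp_pos: [0.548, -0.1973, 0.0441]
orientation: [0.0, 0.993, 0.115, -0.0]
wrist_force: [0.1, 3.8, 1.1]
finger_gap: 0.0004
grip_force: 1.4
```

Emit:
{"fn": "carry_out", "kwargs": {"increments": [[[0, 0.001, 0, 0, 0, 0], [0, 0.001, 0, 0, 0, 0]]]}}

```text
clock: 18.52
tcp_pos: [0.5481, -0.1978, 0.0441]
orientation: [0.0, 0.993, 0.115, -0.0]
wrist_force: [0.6, 2.3, -0.7]
finger_gap: 0.0003
grip_force: 1.5
```

Emit:
{"fn": "carry_out", "kwargs": {"increments": [[[0, 0.001, 0, 0, 0, 0], [0, 0.001, 0, 0, 0, 0]]]}}

```text
clock: 18.77
tcp_pos: [0.5481, -0.198, 0.044]
orientation: [-0.0, 0.993, 0.115, -0.0]
wrist_force: [0.5, 5.3, 0.0]
finger_gap: -0.0002
grip_force: 2.3
```

Emit:
{"fn": "carry_out", "kwargs": {"increments": [[[0, 0.0005, 0, 0, 0, 0], [0, 0.0005, 0, 0, 0, 0]]]}}

```text
clock: 19.02
tcp_pos: [0.5482, -0.198, 0.0441]
orientation: [-0.0, 0.993, 0.115, -0.0]
wrist_force: [0.1, 5.4, -0.6]
finger_gap: 0.0
grip_force: 2.6
```

Blue is touching at 5.4 N. I'll back off to the left, lift and check everything.

Emit:
{"fn": "carry_out", "kwargs": {"increments": [[[0, -0.04, 0, 0, 0, 0], [0, -0.06, 0, 0, 0, 0], [0, -0.06, -0.1, 0, 0, 0], [0, -0.06, -0.2, 0, 0, 0], [-0.1, -0.06, -0.25, 0, 0, 0]]]}}

```text
clock: 19.65
tcp_pos: [0.4959, -0.1815, 0.1723]
orientation: [0.003, 0.993, 0.116, 0.003]
wrist_force: [-0.2, -1.1, -0.0]
finger_gap: -0.0004
grip_force: 0.0
```

Emit:
{"fn": "carry_out", "kwargs": {"increments": [[[-0.1, 0, -0.05, 0, 0, 0], [-0.2, 0, -0.05, 0, 0, 0], [-0.2, 0, -0.05, 0, 0, 0], [-0.2, 0, -0.05, 0, 0, 0], [-0.2, 0, -0.05, 0, 0, 0]]]}}

```text
clock: 20.27
tcp_pos: [0.3963, -0.2034, 0.194]
orientation: [0.0, 0.993, 0.115, 0.0]
wrist_force: [0.5, -0.4, 0.7]
finger_gap: 0.0
grip_force: 0.0
```

```bash
python3 -c "
from h import *
plate();gap();knobs()
c=env.read_camera('side');cv2.imwrite('pics/fin.png',cv2.resize(c['frame'][170:290,200:350],None,fx=5,fy=5,interpolation=cv2.INTER_CUBIC))
c=np.load('top0.npz');env.read_camera=lambda n:c;knobs()"
```

```text
plate mm [-104.53  111.31] z 0.194 F [ 0.43 -0.51] 0.68 yaw 13.23 [2.000e-04 9.933e-01 1.152e-01 1.000e-04] t 20.275 gap 3.084342720264834e-05
side red 127 [-42.7  -3.2]
side yellow 99 [-38.8 -79.2]
side blue 148 [48.  66.5]
casting n 1350 [ 50.4 -24.6]
red 57 [-47.6  -8.6] [-47.3  -9.3]
yellow 60 [-43.4 -84.3] [-43.1 -84.4]
blue 50 [43.6 60.1] [43.6 59.9]
foot n 1480 mean [ 38.6 -44.9]
red 60 [-64.9  -8.8] [-65.4  -9.3]
yellow 61 [-67.4 -84.8] [-67.3 -84.6]
blue 47 [43.1 96.7] [42.9 97.3]
foot n 1455 mean [ 39.7 -45.2]
```

View pics/fin.png

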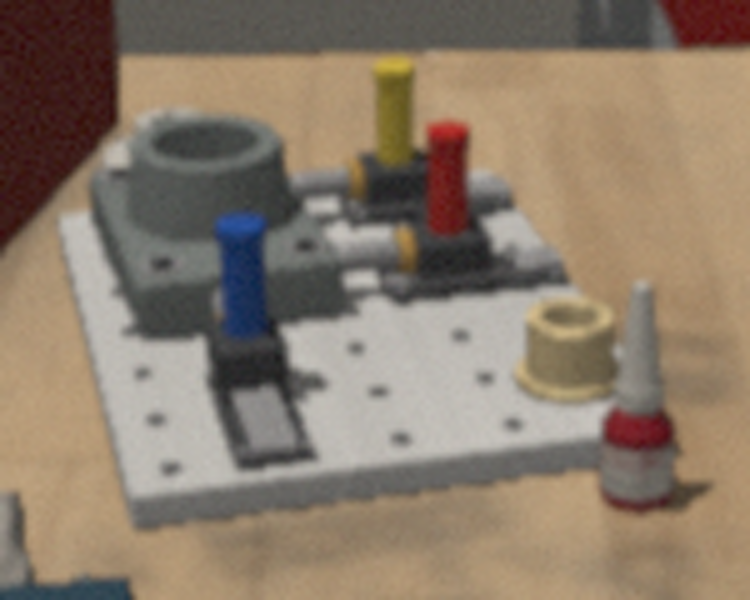

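The final crop shows all three plungers against the casting. The casting, bush and bottle are at the same pixels as at the start: the foot corner at (145,330), the bush at (567,345) and the bottle at (640,460).

```bash
python3 -c "
from workcell import env
print(env.hand_in())"
```

```text
the job is handed in; nothing more can be done
None
```

The job is handed in: the red, yellow and blue stops were each pushed in until they touched the casting at about 5.5 N, and the casting, bush, bottle and flange showed no sign of having moved.

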